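# Fetch the filter holder from behind the bottles and put it on the balance

## Robot

A 7-joint arm with a two-finger parallel gripper is mounted at the origin on the work surface. World frame = base frame: x ahead of the robot, y to its left, z up, the work surface at z = 0. Lengths are in mm, angles in rad, forces in N, time in s.
With the tool pointing down it reaches from about 350 to 775 mm from the base axis. Payload 3.1 kg.
Tool frame: the origin (TCP) lies on the mounting face of the last link; the fingertips stand ahead of it and the grasp point (between the pads) lies 155 mm ahead of it (env.tip_extent is the z of the fingertips in the tool frame, in mm); z points along the fingers, y is the line along which they close (so a half turn about z gives the same grasp; the last joint's range is limited). The gripper opens to 85 mm and grips with 20 to 120 N. Pads are 22 mm wide; open, the fingers measure 114 mm over their backs; the gripper's body (76 mm by 85 mm) begins 54 mm behind the grasp point. The pads swing forward as they close: fully open they stand 13 mm farther back than shut.
Start: joints at [-1.321, 0.311, 0.014, 1.512, -0.004, 1.319, -0.027], TCP at [158.19, 526.772, 404.704] pointing down, gripper open.
Joint ranges: [-2.7, 2.7], [-0.3, 1.91], [-1.27, 1.3], [0.12, 2.57], [-1.44, 4.58], [0.2, 2.03], [-3.05, 3.05]. Speed limits (rad/s): [2.79, 2.79, 3.14, 3.14, 3.14, 3.14, 3.14].

## Interface

Orientations are given as a 3x3 rotation matrix whose columns are the frame's x, y, z axes.
In Python, from workcell import env gives the robot as it stands.
- The arm moves only by the shell command python3 -m pendant 'ROWS' [FORCE]. ROWS is JSON, a list of rows, each a list of 7 numbers: the shift along the tool's x, y, z in mm, then the turn, a rotation vector about the tool's x, y, z in degrees, then the closure, from -1 (fully open) to 1 (shut). In form: [[dx, dy, dz, wx, wy, wz, hand], ...]. A call has 1 to 20 rows; each row is the pose to reach, as a shift and turn from the pose commanded when the call began, along the tool's axes at that moment; what a row does not reach only later rows make up. A row lasts 1/10 s, in which the tool goes at most 50 mm and 8.59 degrees, less where a joint would pass 70% of its speed; a pose out of reach is approached as far as the arm can. A call with a gripper value outside its range is refused whole. The fingers move at their own pace and stop on an object; FORCE is the grip in N (left out, the last holds). Time passes only in rows, so rows that repeat a pose let the fingers close. It gives the time, the measured TCP pose, the force, the opening and the grip force at its end, in the units of the state.
- env.observe(): the state, without advancing time (a new reading comes with each control period).
- env.grab_frame(name): name is "scene" or "top"; returns a dict with "color" (420x560x3 uint8, red, green, blue), "camera_matrix" (3x3 intrinsics, pixels), "rvec" (rotation vector, rad) and "tvec" (3), from world to camera coordinates, as OpenCV has them. Camera axes: x right, y down, z forward; pixel columns grow to the right and rows downward; lengths in mm; the calibration is good to about 2 mm. A picture is of the moment at which its call begins. There is no depth.
- env.finish_job(): hands the job in; it is judged then, once.
Trained networks look in the newest picture that a camera, given by its name, has taken for a name from the list of things; names that differ only in an ending like _2 or _b are one class to them, and where a whole thing is asked for, a point or a joint stands for the part that bears it (a point fixed in the world has none). Each returns a list of dicts, best first, with "score" (0 to 1); they miss things now and then, are a little off and sometimes report something else, mostly with a low value. They report only what shows in the picture. A call takes as long as a camera call. They do not tell look-alikes from the thing itself.
- env.masks_of(query, camera): "mask" (420x560 bool, what is visible of it) and "extent" ([centre column, centre row, width, height] as shares, 0 to 1, of the picture: columns of its width, rows of its height, round what is visible of it).
- env.spot_point(query, camera): "location" ([column, row] as shares, 0 to 1, of the picture: columns of its width, rows of its height: a listed point, or the origin of a listed thing).
The state is a dict: "time": time; "joints": joint angles; "dq": joint speeds; "tau": joint torques, N m; "position": TCP position; "ee_rot": TCP orientation; "wrist_force": force on the tool from outside, world axes, zero at the start; "ft_torque": the same for the moment, N m; "opening": finger opening in mm; "grip_force": force on a finger pad.
Only numpy, scipy, OpenCV 4.12 (cv2) and the standard library are available. Lean on these libraries where they do the work, as an engineer would, in place of code of your own. Each camera call takes 0.05 s, during which the arm holds its last target. There are 200 camera calls.

## Task

Get the small metal filter holder, which is hemmed in behind the two tall bottles on the steel stand, onto the middle of the balance's weighing pan: first stand both bottles in the steel tray, then move the filter holder across, and only then put each bottle back on the very pad of the stand it came from. Keep the bottles upright, let go of everything at the end, and leave the vial, rubber stopper, small dish and screwdriver where they are.

Things in the scene. Friction and masses are not known exactly. Their poses are not given: they have to be found in the camera images.
- washer: gas-washing bottle, 140 mm tall, 0.3 kg, loose: round amber glass body 56 mm diameter up to 105 mm, then a grey head 34 mm diameter to 140 mm (grip it here). An 8 mm steel tube crosses the head level along the bottle's y axis, 133 mm up, out to 34 mm either side (so close the fingers along x). On the left or right front pad of the stand. Origin: centre of its underside, z up
- jar: square white plastic bottle, 140 mm tall, loose, about 0.28 kg: body 52 x 52 mm up to 105 mm, then a round black cap 34 mm diameter up to 140 mm (grip it here). Stands on the other front pad of the stand. Origin: centre of its underside, z up, x and y square to its sides
- filter: filter holder: plain aluminium disc-shaped canister lying flat, 40 mm diameter, 28 mm high, about 0.08 kg, loose, on the rear pad of the stand, too close behind the bottles to be reached by a gripper from above while they stand there. Origin: centre of its underside, z up
- rack: the stand: fixed flat steel plate 140 mm (x) by 200 mm (y), 10 mm thick, its centre 3 mm to -x of the origin. Three dark pads flush with its top: bottle pads 64 mm diameter at x -30, y +36 and -36 mm; rear pad 48 mm diameter at x +18, y 0. Origin: on the table under it; its top is 10 mm above
- tray: the side tray: fixed shallow open steel tray 220 mm (x) by 130 mm (y), walls 4 mm thick and 15 mm high, floor 4 mm above the table; empty at the start; to the left or the right of the stand. Origin: centre of its underside
- pan (a point): centre of the top face of the balance's round steel weighing pan, 90 mm diameter, flat, fixed, 56 mm above the table; the white balance body (200 x 150 mm, 42 mm high) reaches from 130 mm to -x to 70 mm to +x of this point and 75 mm to either side. On the other side of the stand from the tray
- vial: bystander: small capped vial, 20 mm diameter, 28 mm high, loose, at the stand's rear left corner. Origin: centre of its underside
- stopper: bystander: rubber stopper, 24 mm diameter, 20 mm high, loose, at the stand's rear right corner. Origin: centre of its underside
- dish: bystander: small white dish, 60 mm diameter, 14 mm high, loose on the table in front of the stand. Origin: centre of its underside
- driver: bystander: screwdriver 150 mm long and under 30 mm high, loose, lying on the table in front of the stand, its length along its x axis. Origin: near its middle
Things that resemble listed ones, but are neither listed nor needed, are in the scene too. What is shaped like the washer but pink, purple or yellow is not meant.

How it is judged (in metres and radians):
On the way, in this order (a step that is already met when the one before it is completed fails the run):
1. both bottles stand upright and released in the tray, the filter holder still in its place on the stand (x of washer in the frame of tray between -0.095 and 0.095 m and y of washer in the frame of tray between -0.052 and 0.052 m and z of each of washer, jar in the frame of tray below 0.012 m and angle between each of washer, jar's own z axis and vertical below 0.1 rad and contact force between the fingers and washer below 0.3 N and linear speed of each of washer, jar below 0.02 m/s and x of jar in the frame of tray between -0.095 and 0.095 m and y of jar in the frame of tray between -0.052 and 0.052 m and contact force between the fingers and jar below 0.3 N and distance of filter from where it was at the start of the episode below 0.015 m), for 0.2 s.
2. the filter holder lies flat and released in the middle of the weighing pan, both bottles still in the tray (horizontal distance between filter and pan below 0.015 m and angle between each of filter, washer, jar's own z axis and vertical below 0.1 rad and z of filter in the frame of pan between -0.006 and 0.006 m and contact force between the fingers and filter below 0.3 N and linear speed of each of filter, washer, jar below 0.02 m/s and x of washer in the frame of tray between -0.095 and 0.095 m and y of washer in the frame of tray between -0.052 and 0.052 m and z of each of washer, jar in the frame of tray below 0.012 m and contact force between the fingers and washer below 0.3 N and x of jar in the frame of tray between -0.095 and 0.095 m and y of jar in the frame of tray between -0.052 and 0.052 m and contact force between the fingers and jar below 0.3 N), for 0.2 s.
At the end, for the whole second after the job is handed in: The filter holder lies flat on the weighing pan within 15 mm of its centre; each bottle stands upright on its own pad, within 15 mm of where it stood at the start; all are released and at rest (horizontal distance between filter and pan below 0.015 m and angle between each of filter, washer, jar's own z axis and vertical below 0.1 rad and z of filter in the frame of pan between -0.006 and 0.006 m and contact force between the fingers and filter below 0.3 N and linear speed of each of filter, washer, jar below 0.02 m/s and distance of each of washer, jar from where it was at the start of the episode below 0.015 m and contact force between the fingers and washer below 0.3 N and contact force between the fingers and jar below 0.3 N); the robot touches nothing.
It fails at once if the vial is moved more than 20 mm (distance of vial from where it was at the start of the episode above 0.02 m).
It fails at once if the rubber stopper is moved more than 20 mm (distance of stopper from where it was at the start of the episode above 0.02 m).
It fails at once if the small dish is moved more than 20 mm (distance of dish from where it was at the start of the episode above 0.02 m).
It fails at once if the screwdriver is moved more than 20 mm (distance of driver from where it was at the start of the episode above 0.02 m).
It fails at once if a bottle is tipped over (angle between any of washer, jar's own z axis and vertical above 0.5 rad).
It also fails if it takes over 106 s, if anything falls off the work surface, if the arm or the gripper's body presses on something with over 40 N, if the wrist force passes 120 N, or if a joint passes its speed limit or range.

## Working session

There is one attempt and no reset: what is moved stays moved. The work goes in short steps, Python scripts to look and compute and a shell command to move; the robot and the scene stay as the last step left them, time stands still between calls to the robot, and variables do not carry over. Pictures are saved under pics/ and viewed, at most 14 in all, crops included, and the job is handed in when it is done.

```bash
ls; mkdir -p pics; cat > h.py <<'E'
from workcell import env
import cv2, numpy as np
def save(name,fn):
    f=env.grab_frame(name); cv2.imwrite('pics/'+fn,f['color'][:,:,::-1]); return f
E
python3 - <<'E'
from h import *
for n in('scene','top'):
    f=save(n,n+'1.png'); R=cv2.Rodrigues(np.array(f['rvec']))[0]; print(n,(-R.T@np.array(f['tvec']).reshape(3)).round(),R[2].round(2),f['camera_matrix'])
    for q in['washer','jar','filter','rack','tray','pan','vial','stopper','dish','driver']:
        print(q,[(round(d['score'],2),(np.array(d['location'])*[560,420]).round(1).tolist()) for d in env.spot_point(q,n)][:4])
s=env.observe(); print(s['time'],s['position'],s['ee_rot'],s['opening'],env.tip_extent)
E
```

```text
pics
scene [ 964. -361.  704.] [-0.45  0.44 -0.77] [[453.61913724   0.         276.59535109]
 [  0.         453.61913724 211.79537086]
 [  0.           0.           1.        ]]
washer [(0.98, [151.5, 219.2]), (0.72, [320.6, 312.2]), (0.66, [268.2, 241.3]), (0.58, [388.1, 222.8])]
jar [(0.94, [297.0, 217.9])]
filter [(0.89, [298.2, 240.8])]
rack [(0.62, [296.1, 240.5])]
tray [(0.64, [126.3, 303.3])]
pan [(0.89, [349.5, 124.3])]
vial [(0.44, [337.1, 222.6])]
stopper [(0.54, [278.3, 277.2])]
dish [(0.7, [260.3, 165.2]), (0.16, [296.8, 242.4])]
driver [(0.67, [293.3, 239.5]), (0.61, [196.6, 207.0])]
top [500.   3. 816.] [ 0.1  -0.02 -0.99] [[385.49750761   0.         277.85818157]
 [  0.         385.49750761 210.13382488]
 [  0.           0.           1.        ]]
washer [(0.88, [279.6, 203.4]), (0.72, [185.5, 149.4]), (0.71, [297.0, 128.2]), (0.57, [344.9, 300.8])]
jar [(0.85, [249.1, 207.2]), (0.45, [305.9, 285.0])]
filter [(0.53, [265.8, 181.5])]
rack [(0.65, [261.6, 192.7]), (0.45, [306.4, 284.0])]
tray [(0.59, [409.3, 241.5])]
pan [(0.87, [115.3, 246.7])]
vial [(0.58, [225.9, 174.8])]
stopper [(0.61, [303.0, 174.2])]
dish [(0.65, [221.9, 278.7])]
driver [(0.97, [308.1, 288.0])]
1.1 [158.19578201 526.78125577 404.71201852] [[-9.57740991e-01  2.87632045e-01  2.39659900e-05]
 [ 2.87632046e-01  9.57740989e-01  6.39885553e-05]
 [-4.54805194e-06  6.81778491e-05 -9.99999998e-01]] 85.37460298579003 173.4
```

View pictures.

View pics/scene1.png

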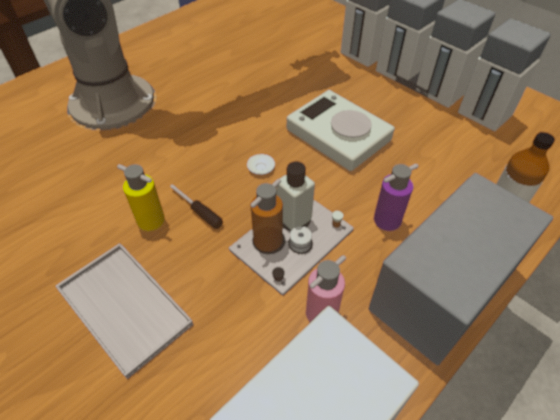

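View pics/top1.png

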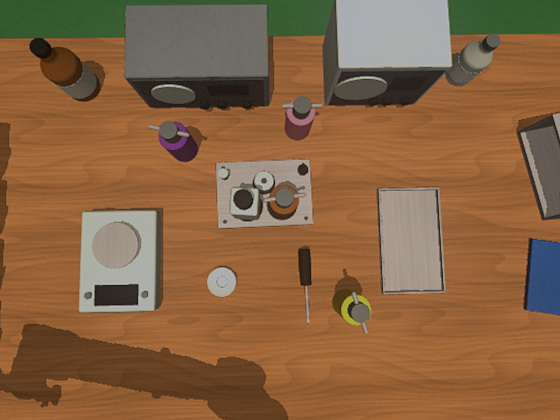

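The scene view shows the amber washer at about (267,220), the white jar at (296,197) and the filter at (300,240), all on the plate. The tray is at (125,305) and the balance pan at (350,124).

Four things look like the washer:

| Candidate | Scene pixel | Top pixel |
|---|---|---|
| Amber | (267,220) | (283,200) |
| Yellow | (145,200) | (357,310) |
| Pink | (325,290) | (300,118) |
| Purple | (392,198) | (176,140) |

Only the amber one fits, since it is the right colour and stands on the front right pad of the stand. I'll triangulate next and confirm with a crop.

```bash
cat >> h.py <<'E'
def P(f): return f['camera_matrix']@np.c_[cv2.Rodrigues(np.array(f['rvec']))[0],np.array(f['tvec']).reshape(3)]
def proj(f,X):
    return cv2.projectPoints(np.array(X,float).reshape(-1,1,3),np.array(f['rvec']),np.array(f['tvec']),f['camera_matrix'],None)[0].reshape(-1,2)
def onplane(f,uv,z):
    p=P(f); A=p[:,[0,1,3]].copy(); A[:,2]+=p[:,2]*z
    q=np.linalg.solve(A,[uv[0],uv[1],1]); return q[:2]/q[2]
def tri(f1,u1,f2,u2):
    X=cv2.triangulatePoints(P(f1),P(f2),np.array(u1,float).reshape(2,1),np.array(u2,float).reshape(2,1))[:,0]; return X[:3]/X[3]
E
python3 - <<'E'
from h import *
a=save('scene','s2.png'); b=save('top','t2.png')
import pickle; pickle.dump((a,b),open('frames.pkl','wb'))
prior=dict(washer=10,jar=10,filter=10,rack=0,tray=0,pan=56,vial=10,stopper=10,dish=0,driver=0)
for q,z in prior.items():
    best=[]
    for d in env.spot_point(q,'scene'):
        for e in env.spot_point(q,'top') if 0 else T.setdefault(q,env.spot_point(q,'top')) if 'T' in globals() else (globals().__setitem__('T',{}) or T.setdefault(q,env.spot_point(q,'top'))):
            u=np.array(d['location'])*[560,420];v=np.array(e['location'])*[560,420]
            X=tri(a,u,b,v); r=max(np.linalg.norm(proj(a,X)[0]-u),np.linalg.norm(proj(b,X)[0]-v))
            if r<4: best.append((round(d['score'],2),round(e['score'],2),X.round(1),round(r,1),onplane(a,u,z).round(1),onplane(b,v,z).round(1)))
    print(q,*best[:4],sep='\n  ')
# crops
def crop(f,x0,y0,x1,y1,k,n):
    cv2.imwrite('pics/'+n,cv2.resize(f['color'][y0:y1,x0:x1,::-1],None,fx=k,fy=k,interpolation=cv2.INTER_CUBIC))
crop(b,205,145,335,240,6,'c_top.png'); crop(a,225,150,360,295,4,'c_scene.png')
E
```

```text
washer
  (0.91, 0.97, array([591.2, -19.6,   7.7]), np.float64(1.8), array([590.8, -23. ]), array([593.3, -16.4]))
  (0.89, 0.84, array([759.7, -62.8,   4. ]), np.float64(0.9), array([760.6, -66.6]), array([759.1, -60.8]))
  (0.64, 0.84, array([717.7, 180. ,  -2.3]), np.float64(2.3), array([723.7, 173.9]), array([711. , 173.8]))
  (0.55, 0.93, array([ 387.4, -145.6,   -4.1]), np.float64(0.4), array([ 399.4, -149.5]), array([ 388.9, -143.8]))
jar
  (0.84, 0.82, array([593.3,  48.6,   8.9]), np.float64(0.7), array([594.4,  48.8]), array([592.2,  47.5]))
filter
  (0.62, 0.67, array([643.3,  13.4,  10.2]), np.float64(0.0), array([643.2,  13.6]), array([643.3,  13.4]))
rack
  (0.84, 0.74, array([ 6.211e+02,  1.840e+01, -3.000e-01]), np.float64(0.5), array([621.7,  18.9]), array([620.3,  17.6]))
tray
  (0.77, 0.56, array([ 512.7, -288.8,   -4.9]), np.float64(0.5), array([ 516.4, -288.7]), array([ 512., -288.]))
pan
  (0.74, 0.93, array([517.1, 306.5,  64.8]), np.float64(3.0), array([512.9, 319.6]), array([513.3, 305.7]))
vial
  (0.58, 0.52, array([658.6,  97.8,   9.8]), np.float64(2.3), array([660.5, 100.7]), array([655.3,  94.3]))
  (0.33, 0.72, array([593.7, -21.1,   8.9]), np.float64(1.1), array([593.3, -23.1]), array([595.1, -19.2]))
stopper
  (0.43, 0.43, array([662.9, -69.6,  13.7]), np.float64(2.8), array([663.9, -64.7]), array([659.7, -74.5]))
dish
  (0.56, 0.91, array([439.3, 109.5,   2.3]), np.float64(0.9), array([436.7, 110. ]), array([440.2, 111.3]))
driver
  (0.67, 0.68, array([428.5, -68.6,   7.1]), np.float64(0.4), array([423.5, -65.3]), array([427.4, -69.9]))
```

```bash
cat > ov.py <<'E'
from h import *
import pickle
a,b=pickle.load(open('frames.pkl','rb'))
th=np.linspace(0,2*np.pi,60)
circ=lambda x,y,z,r:np.c_[x+r*np.cos(th),y+r*np.sin(th),np.full(60,z)]
def draw(f,x0,y0,x1,y1,k,n,polys):
    im=cv2.resize(f['color'][y0:y1,x0:x1,::-1],None,fx=k,fy=k,interpolation=cv2.INTER_CUBIC)
    for p,c in polys: cv2.polylines(im,[((proj(f,p)-[x0,y0]+.5)*k).round().astype(int)],False,c,1)
    cv2.imwrite('pics/'+n,im)
def rect(cx,cy,z,lx,ly,yaw):
    q=np.array([[1,1],[1,-1],[-1,-1],[-1,1],[1,1]])*[lx/2,ly/2]; R=np.array([[np.cos(yaw),-np.sin(yaw)],[np.sin(yaw),np.cos(yaw)]])
    return np.c_[q@R.T+[cx,cy],np.full(5,z)]
E
python3 - <<'E'
from ov import *
for n,f,c,R in(('s',a,(350,124),40),('t',b,(115,246),32)):
    im=cv2.cvtColor(f['color'],cv2.COLOR_RGB2HSV).astype(int); 
    x,y=c; print(n,im[y,x],im[y,x-R-2*0],im[y,x+R])
    lo=im[y-4:y+5,x-4:x+5].reshape(-1,3).mean(0); m=(abs(im[:,:,1]-lo[1])<14)&(abs(im[:,:,2]-lo[2])<28)
    m=m.astype('uint8'); _,lab=cv2.connectedComponents(cv2.morphologyEx(m,cv2.MORPH_OPEN,np.ones((3,3)))); l=(lab==lab[y,x]).astype('uint8')
    cs=max(cv2.findContours(l,0,1)[0],key=len); e=cv2.fitEllipse(cv2.convexHull(cs)); print(e,onplane(f,e[0],56))
w=(592,-19.6); j=(593.3,48.6); fl=(643.3,13.4); rk=(621,18.4); C=(0,255,0);D=(255,0,255)
polys=[(rect(rk[0]-3,rk[1],10,140,200,0),C),(circ(*w,150,17),D),(circ(*w,115,28),C),(np.array([[w[0],w[1]+34,143],[w[0],w[1]-34,143]]),C),(circ(*j,150,17),D),(rect(*j,115,52,52,0),C),(circ(*fl,38,20),D),(rect(*j,10,52,52,0),C),(circ(*w,10,28),C)]
draw(b,205,145,335,240,6,'c1.png',polys); draw(a,225,150,360,295,4,'c2.png',polys)
E
```

```text
s [ 13  26 180] [ 38  20 201] [ 17  71 179]
((341.18450927734375, 125.42027282714844), (59.647029876708984, 101.17742156982422), 104.72501373291016) [508.71708208 282.51611723]
t [ 13  38 162] [ 39  15 175] [ 39  10 175]
((114.39411926269531, 244.9254608154297), (44.934078216552734, 46.747802734375), 44.624935150146484) [514.96206426 306.96994009]
```

View pics/c1.png

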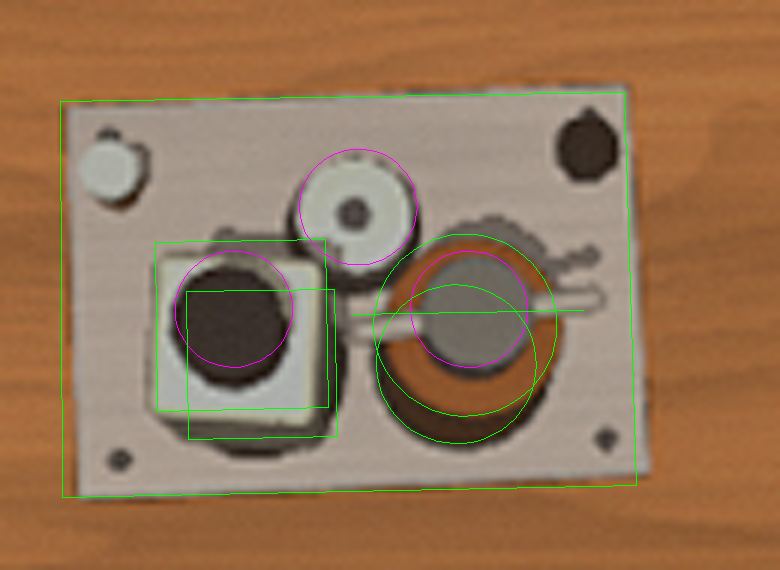

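View pics/c2.png

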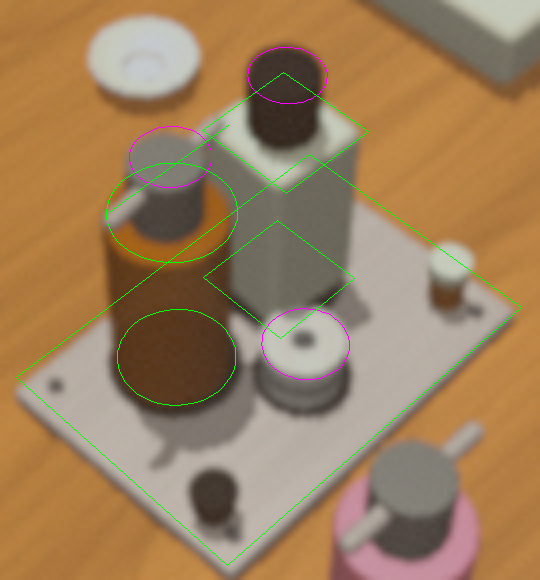

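The crops show the amber bottle on the front right pad (crop 1 at (470,320)) and the jar on the left pad at (233,325). The filter lies behind them at (357,207). The washer's tube is turned about +7° from world y, and the plate about +1.3°. Next I'll check the tray and pan the same way.

```bash
python3 - <<'E'
from ov import *
C=(0,255,0);D=(255,0,255)
pn=(514.5,306.5);t=(513,-288.8)
pp=[(circ(*pn,56,45),D),(rect(pn[0]-30,pn[1],42,200,150,0),C)]
tp=[(rect(*t,15,220,130,0),C),(rect(*t,4,212,122,0),D)]
draw(b,70,200,170,320,3,'1.png',pp);draw(a,280,85,400,175,3,'2.png',pp);draw(b,365,180,455,300,3,'3.png',tp);draw(a,50,240,195,375,2,'4.png',tp)
I=np.zeros((600,720,3),'uint8')
for n,(y,x) in zip('1234',((0,0),(0,300),(0,0),(290,330))):
    if n=='3': continue
    i=cv2.imread(f'pics/{n}.png'); I[y:y+i.shape[0],x:x+i.shape[1]]=i
i=cv2.resize(cv2.imread('pics/3.png'),None,fx=.66,fy=.66); I[362:362+i.shape[0],60:60+i.shape[1]]=i
cv2.imwrite('pics/m.png',I)
E
```

```text
(no output)
```

View pics/m.png

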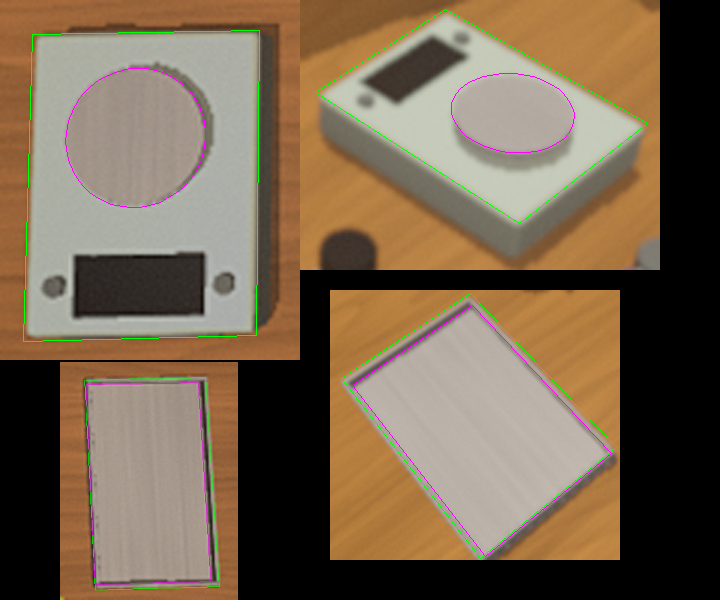

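The overlays match in both views, giving pan (514.5, 306.5, 56) and tray (513, -289), both square to the world axes. I'll go above the washer first.

```bash
cat >> h.py <<'E'
def go(x,y,z,yaw=None):
    "tool shift (mm) and wz (deg) to bring TCP to x,y,z with tool y axis at yaw deg"
    s=env.observe(); R=np.array(s['ee_rot']); d=R.T@(np.array([x,y,z])-s['position'])
    cur=np.degrees(np.arctan2(R[1,1],R[0,1])); w=0 if yaw is None else (cur-yaw+180)%360-180
    tilt=np.degrees(np.arccos(min(1,-R[2,2])))
    print('t',round(s['time'],2),'pos',np.round(s['position'],1),'yaw',round(cur,1),'tilt',round(tilt,2),'-> shift',d.round(1),'wz',round(w,1),'open',round(s['opening'],1),'grip',round(s['grip_force'],1),'F',np.round(s['wrist_force'],1))
E
python3 -c "
from h import *
go(591.5,-20,350,7)"
```

```text
t 2.5 pos [158.2 526.8 404.7] yaw 73.3 tilt 0.0 -> shift [-572.3 -399.    54.7] wz 66.3 open 85.5 grip 0.0 F [ 0.9 -0.6 -0.1]
```

```bash
python3 -m pendant '[[-572,-399,55,0,0,66.3,-1],[-572,-399,55,0,0,66.3,-1],[-572,-399,55,0,0,66.3,-1],[-572,-399,55,0,0,66.3,-1],[-572,-399,55,0,0,66.3,-1],[-572,-399,55,0,0,66.3,-1],[-572,-399,55,0,0,66.3,-1],[-572,-399,55,0,0,66.3,-1],[-572,-399,55,0,0,66.3,-1],[-572,-399,55,0,0,66.3,-1],[-572,-399,55,0,0,66.3,-1],[-572,-399,55,0,0,66.3,-1],[-572,-399,55,0,0,66.3,-1],[-572,-399,55,0,0,66.3,-1],[-572,-399,55,0,0,66.3,-1],[-572,-399,55,0,0,66.3,-1],[-572,-399,55,0,0,66.3,-1],[-572,-399,55,0,0,66.3,-1]]' 60; python3 -c "
from h import *
go(591.5,-20,294,7); print(env.observe()['joints'])"
```

```text
time: 4.3
position: [590.9, -17.7, 349.9]
ee_rot: [[-0.125, 0.992, -0.0], [0.992, 0.125, 0.002], [0.002, 0.0, -1.0]]
wrist_force: [0.2, 0.4, -0.6]
opening: 85.5
grip_force: 0.0
t 4.3 pos [590.9 -17.7 349.9] yaw 7.2 tilt 0.1 -> shift [-2.5  0.3 55.9] wz 0.2 open 85.5 grip 0.0 F [ 0.2  0.4 -0.6]
[-0.38448996  0.46640994  0.56061419  1.49736212 -0.2563557   1.25144839
  0.33415877]
```

Now down and grip, watching the force.

```bash
python3 -m pendant '[[-2,0,20,0,0,0,-1],[-2,0,40,0,0,0,-1],[-2,0,56,0,0,0,-1],[-2,0,56,0,0,0,-1],[-2,0,56,0,0,0,0],[-2,0,56,0,0,0,0.3],[-2,0,56,0,0,0,0.6],[-2,0,56,0,0,0,1],[-2,0,56,0,0,0,1],[-2,0,56,0,0,0,1],[-2,0,56,0,0,0,1],[-2,0,56,0,0,0,1]]' 60; python3 - <<'E'
from h import *
go(565,-289,380,0)
f=save('scene','s3.png'); cv2.imwrite('pics/s3c.png',cv2.resize(f['color'][90:300,200:400,::-1],None,fx=2.7,fy=2.7))
E
```

```text
time: 5.5
position: [591.7, -22.0, 295.0]
ee_rot: [[-0.121, 0.993, 0.001], [0.993, 0.121, 0.0], [0.0, 0.001, -1.0]]
wrist_force: [-1.9, -0.1, 5.5]
opening: 32.9
grip_force: 59.3
t 5.5 pos [591.7 -22.  295. ] yaw 7.0 tilt 0.09 -> shift [-261.7  -58.8  -85.2] wz 7.0 open 32.9 grip 59.3 F [-1.9 -0.1  5.5]
```

View pics/s3c.png

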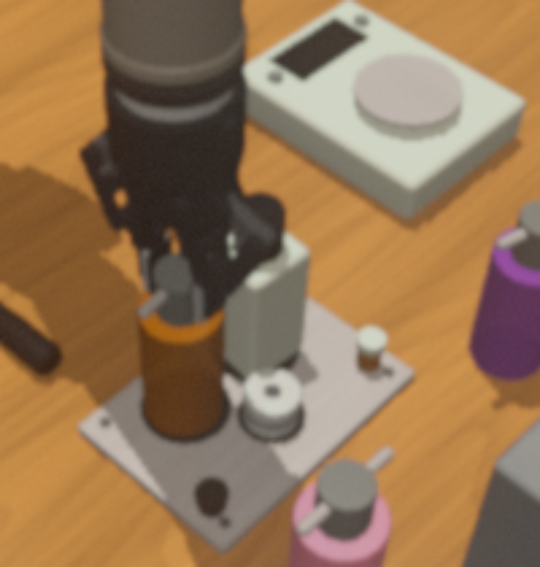

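The amber washer is held by its head with the tube clear of the fingers, at 32.9 mm opening. The filter at crop (272,405) is undisturbed. I'll lift it and carry it to the tray.

```bash
python3 -m pendant '[[0,0,-5,0,0,0,1],[0,0,-20,0,0,0,1],[0,0,-40,0,0,0,1],[0,0,-60,0,0,0,1],[0,0,-80,0,0,0,1],[-15,-3,-85,0,0,0,1],[-40,-9,-85,0,0,0,1],[-70,-16,-85,0,0,0,1],[-100,-23,-85,0,0,0,1],[-130,-30,-85,0,0,0,1],[-160,-37,-85,0,0,0,1],[-190,-44,-85,0,0,0,1],[-220,-50,-85,0,0,0,1],[-245,-55,-85,0,0,0,1],[-258,-58,-85,0,0,0,1],[-262,-59,-85,0,0,0,1],[-262,-59,-85,0,0,0,1],[-262,-59,-85,0,0,0,1]]' 80; python3 - <<'E'
from h import *
go(565,-289,290,7)
f=save('scene','s4.png'); cv2.imwrite('pics/s4c.png',cv2.resize(f['color'][120:400,20:320,::-1],None,fx=2,fy=2))
E
```

```text
time: 7.35
position: [565.6, -287.2, 378.3]
ee_rot: [[-0.124, 0.992, -0.0], [0.992, 0.124, 0.002], [0.002, 0.0, -1.0]]
wrist_force: [0.1, -0.1, -3.0]
opening: 32.0
grip_force: 79.6
t 7.35 pos [ 565.6 -287.2  378.3] yaw 7.1 tilt 0.13 -> shift [-1.9 -0.8 88.3] wz 0.1 open 32.0 grip 79.6 F [ 0.1 -0.1 -3. ]
```

View pics/s4c.png

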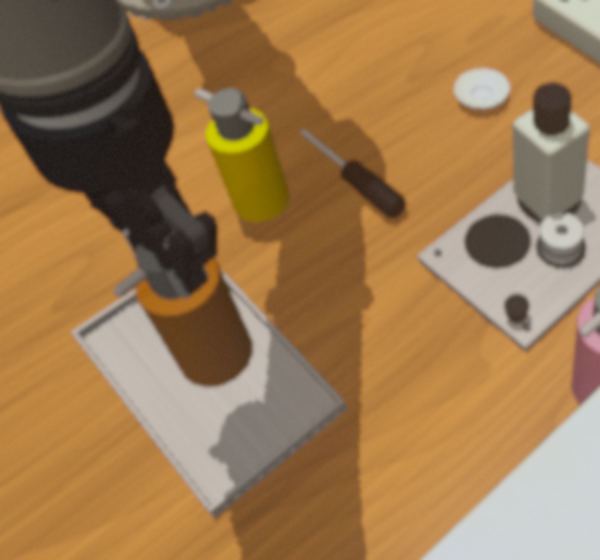

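The washer hangs upright over the tray and the jar and filter have not moved. I'll lower it, release it and retreat.

```bash
python3 -m pendant '[[-1,0,25,0,0,0,1],[-2,-1,50,0,0,0,1],[-2,-1,70,0,0,0,1],[-2,-1,80,0,0,0,1],[-2,-1,85,0,0,0,1],[-2,-1,87,0,0,0,1],[-2,-1,89,0,0,0,1],[-2,-1,89,0,0,0,1],[-2,-1,89,0,0,0,1]]' 80; python3 -c "
from h import *
go(565,-289,380,7)"
```

```text
time: 8.3
position: [564.3, -291.4, 290.5]
ee_rot: [[-0.122, 0.993, 0.001], [0.993, 0.122, -0.001], [-0.001, 0.001, -1.0]]
wrist_force: [-0.2, -0.3, -2.6]
opening: 31.9
grip_force: 79.7
t 8.3 pos [ 564.3 -291.4  290.5] yaw 7.0 tilt 0.09 -> shift [  2.3   1.1 -89.5] wz -0.0 open 31.9 grip 79.7 F [-0.2 -0.3 -2.6]
```

```bash
python3 -m pendant '[[0,0,1,0,0,0,1],[0,0,2,0,0,0,1],[0,0,2,0,0,0,1],[0,0,2,0,0,0,1],[0,0,2,0,0,0,0.4],[0,0,2,0,0,0,0],[0,0,2,0,0,0,-0.5],[0,0,2,0,0,0,-1],[0,0,2,0,0,0,-1],[0,0,2,0,0,0,-1],[0,0,-10,0,0,0,-1],[0,0,-40,0,0,0,-1],[0,0,-70,0,0,0,-1],[0,0,-70,0,0,0,-1]]' 80; python3 -c "
from h import *
go(591,50,355,0)"
```

```text
time: 9.7
position: [565.1, -292.6, 366.0]
ee_rot: [[-0.122, 0.993, 0.01], [0.993, 0.122, -0.006], [-0.007, 0.009, -1.0]]
wrist_force: [0.2, 0.5, 1.3]
opening: 84.9
grip_force: 0.0
t 9.7 pos [ 565.1 -292.6  366. ] yaw 7.0 tilt 0.64 -> shift [337.   67.3   9.3] wz 7.0 open 84.9 grip 0.0 F [0.2 0.5 1.3]
```

```bash
python3 -m pendant '[[30,6,0,0,0,1,-1],[80,16,2,0,0,3,-1],[130,26,4,0,0,5,-1],[180,36,4,0,0,7,-1],[230,46,4,0,0,7,-1],[280,56,4,0,0,7,-1],[320,64,4,0,0,7,-1],[337,67,4,0,0,7,-1],[337,67,4,0,0,7,-1],[337,67,4,0,0,7,-1],[337,67,4,0,0,7,-1]]' 80; python3 - <<'E'
from h import *
go(591,50,295,0)
f=save('scene','s5.png'); g=env.grab_frame('top')
for q in('washer','tray','jar'):
  for n,F in(('scene',f),('top',g)):
    print(q,n,[(round(d['score'],2),onplane(F,np.array(d['location'])*[560,420],dict(washer=4,tray=0,jar=10)[q]).round(1).tolist()) for d in env.spot_point(q,n)][:4])
E
```

```text
time: 10.8
position: [589.5, 48.1, 356.1]
ee_rot: [[0.005, 1.0, 0.0], [1.0, -0.005, -0.002], [-0.002, 0.0, -1.0]]
wrist_force: [0.3, -0.4, -0.2]
opening: 85.2
grip_force: 0.0
t 10.8 pos [589.5  48.1 356.1] yaw -0.3 tilt 0.12 -> shift [ 2.   1.4 61.1] wz -0.3 open 85.2 grip 0.0 F [ 0.3 -0.4 -0.2]
washer scene [(0.83, [757.4, -62.7]), (0.78, [570.8, -291.9]), (0.78, [394.0, -148.5]), (0.6, [721.4, 180.1])]
washer top [(0.7, [562.8, -291.1]), (0.68, [393.0, -140.8]), (0.66, [765.6, -57.0])]
tray scene [(0.59, [521.4, -288.8]), (0.31, [432.0, 112.2])]
tray top [(0.7, [510.2, -290.4])]
jar scene [(0.98, [587.7, 56.2])]
jar top [(0.5, [591.7, 42.8]), (0.39, [505.8, -282.5])]
```

```bash
python3 -m pendant '[[2,1,20,0,0,0,-1],[2,1,40,0,0,0,-1],[2,1,60,0,0,0,-1],[2,1,60,0,0,0,-1],[2,1,60,0,0,0,0],[2,1,60,0,0,0,0.3],[2,1,60,0,0,0,0.6],[2,1,60,0,0,0,1],[2,1,60,0,0,0,1],[2,1,60,0,0,0,1],[2,1,60,0,0,0,1],[2,1,60,0,0,0,1]]' 80; python3 - <<'E'
from h import *
go(463,-289,380,0)
f=save('scene','s6.png'); cv2.imwrite('pics/s6c.png',cv2.resize(f['color'][90:390,30:400,::-1],None,fx=2,fy=2))
E
```

```text
time: 12.4
position: [590.9, 53.4, 297.2]
ee_rot: [[0.0, 1.0, 0.002], [1.0, -0.0, 0.001], [0.001, 0.002, -1.0]]
wrist_force: [-2.0, 0.5, 6.2]
opening: 31.8
grip_force: 78.8
t 12.4 pos [590.9  53.4 297.2] yaw -0.0 tilt 0.11 -> shift [-342.3 -127.7  -83.2] wz -0.0 open 31.8 grip 78.8 F [-2.   0.5  6.2]
```

View pics/s6c.png

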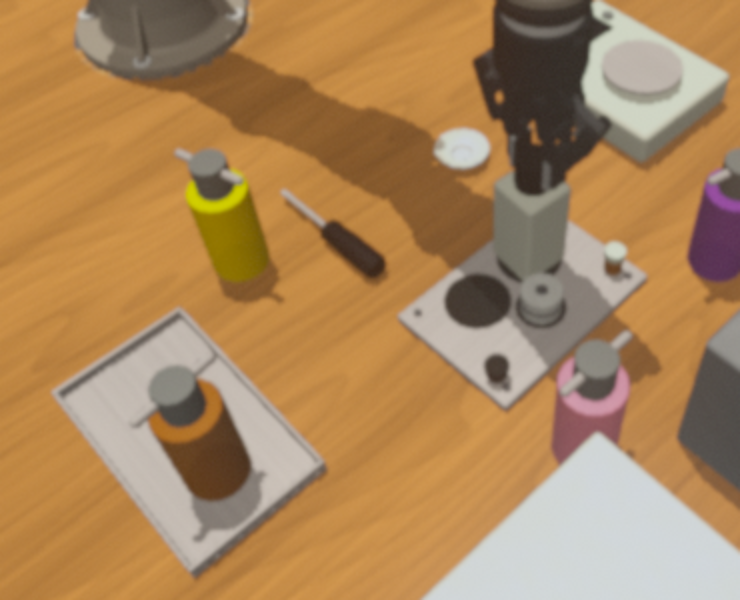

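The washer stands upright in the tray at crop (215,440). The jar is gripped at its cap and the filter is still on the rear pad, so I'll carry the jar over.

```bash
python3 -m pendant '[[0,0,-5,0,0,0,1],[0,0,-20,0,0,0,1],[0,0,-40,0,0,0,1],[0,0,-60,0,0,0,1],[0,0,-80,0,0,0,1],[-13,-5,-85,0,0,0,1],[-40,-15,-85,0,0,0,1],[-70,-26,-85,0,0,0,1],[-105,-39,-85,0,0,0,1],[-140,-52,-85,0,0,0,1],[-175,-65,-85,0,0,0,1],[-210,-78,-85,0,0,0,1],[-245,-91,-85,0,0,0,1],[-280,-104,-85,0,0,0,1],[-310,-116,-85,0,0,0,1],[-330,-123,-85,0,0,0,1],[-340,-127,-85,0,0,0,1],[-342,-128,-85,0,0,0,1],[-342,-128,-85,0,0,0,1],[-342,-128,-85,0,0,0,1]]' 80; python3 -c "
from h import *
go(463,-289,292.5,0)"
```

```text
time: 14.45
position: [463.4, -286.8, 380.3]
ee_rot: [[-0.003, 1.0, -0.0], [1.0, 0.003, 0.002], [0.002, -0.0, -1.0]]
wrist_force: [0.5, 0.1, -1.7]
opening: 32.1
grip_force: 79.6
t 14.45 pos [ 463.4 -286.8  380.3] yaw 0.2 tilt 0.09 -> shift [-2.3 -0.4 87.8] wz 0.2 open 32.1 grip 79.6 F [ 0.5  0.1 -1.7]
```

```bash
python3 -m pendant '[[0,0,25,0,0,0,1],[0,0,50,0,0,0,1],[0,0,70,0,0,0,1],[0,0,80,0,0,0,1],[0,0,84,0,0,0,1],[0,0,87,0,0,0,1],[0,0,89,0,0,0,1],[0,0,89,0,0,0,1],[0,0,89,0,0,0,1],[0,0,89,0,0,0,1]]' 80; python3 -c "
from h import *
go(463,-289,290,0)"
```

```text
time: 15.45
position: [462.6, -288.7, 292.2]
ee_rot: [[0.0, 1.0, 0.001], [1.0, -0.0, -0.0], [-0.0, 0.001, -1.0]]
wrist_force: [0.6, 0.3, -3.0]
opening: 32.0
grip_force: 79.7
t 15.45 pos [ 462.6 -288.7  292.2] yaw -0.0 tilt 0.06 -> shift [-0.3  0.4  2.2] wz -0.0 open 32.0 grip 79.7 F [ 0.6  0.3 -3. ]
```

```bash
python3 -m pendant '[[0,0,1,0,0,0,1],[0,0,2,0,0,0,1],[0,0,2,0,0,0,1],[0,0,2,0,0,0,1],[0,0,2,0,0,0,0.4],[0,0,2,0,0,0,0],[0,0,2,0,0,0,-0.5],[0,0,2,0,0,0,-1],[0,0,2,0,0,0,-1],[0,0,2,0,0,0,-1],[0,0,-10,0,0,0,-1],[0,0,-40,0,0,0,-1],[0,0,-65,0,0,0,-1],[0,0,-65,0,0,0,-1],[0,0,-65,0,0,0,-1]]' 80; python3 - <<'E'
from h import *
import pickle
go(643,13.5,350,0)
a=save('scene','s7.png');b=save('top','t7.png'); pickle.dump((a,b),open('frames.pkl','wb'))
for q,z in dict(washer=4,jar=4,filter=10,rack=0).items():
  for n,F in(('scene',a),('top',b)):
    print(q,n,[(round(d['score'],2),onplane(F,np.array(d['location'])*[560,420],z).round(1).tolist()) for d in env.spot_point(q,n)][:4])
from ov import *
fl=(643,13.5)
pp=[(circ(*fl,38,20),(255,0,255)),(circ(*fl,10,20),(0,255,0))]
draw(a,225,180,365,300,4,'f1.png',pp)
cv2.imwrite('pics/f2.png',cv2.resize(np.hstack([b['color'][140:320,200:460,::-1]]),None,fx=2,fy=2))
A=cv2.imread('pics/f1.png');B=cv2.imread('pics/f2.png'); 
I=np.zeros((600,800,3),'uint8'); A=cv2.resize(A,(350,300)); I[:300,:350]=A; B=B[:,:]; I[240:600,280:800]=B; I[:300,:350]=A; cv2.imwrite('pics/m2.png',I)
E
```

```text
time: 16.95
position: [462.6, -288.7, 357.7]
ee_rot: [[0.0, 1.0, 0.002], [1.0, -0.0, -0.001], [-0.001, 0.002, -1.0]]
wrist_force: [0.4, 0.1, -0.3]
opening: 85.6
grip_force: 0.0
t 16.95 pos [ 462.6 -288.7  357.7] yaw -0.0 tilt 0.12 -> shift [302.3 180.3   7.9] wz -0.0 open 85.6 grip 0.0 F [ 0.4  0.1 -0.3]
washer scene [(0.92, [573.0, -289.4]), (0.92, [755.6, -61.1]), (0.75, [723.9, 174.1]), (0.71, [396.5, -149.8])]
washer top [(0.91, [389.6, -147.8]), (0.89, [716.2, 174.0]), (0.86, [761.3, -63.2]), (0.71, [570.9, -287.4])]
jar scene [(0.59, [454.1, -290.1])]
jar top [(0.91, [458.8, -293.9])]
filter scene [(0.64, [636.8, 10.4])]
filter top [(0.82, [637.6, 15.7])]
rack scene [(0.59, [621.8, 17.3])]
rack top [(0.95, [620.0, 17.1])]
```

View pics/m2.png

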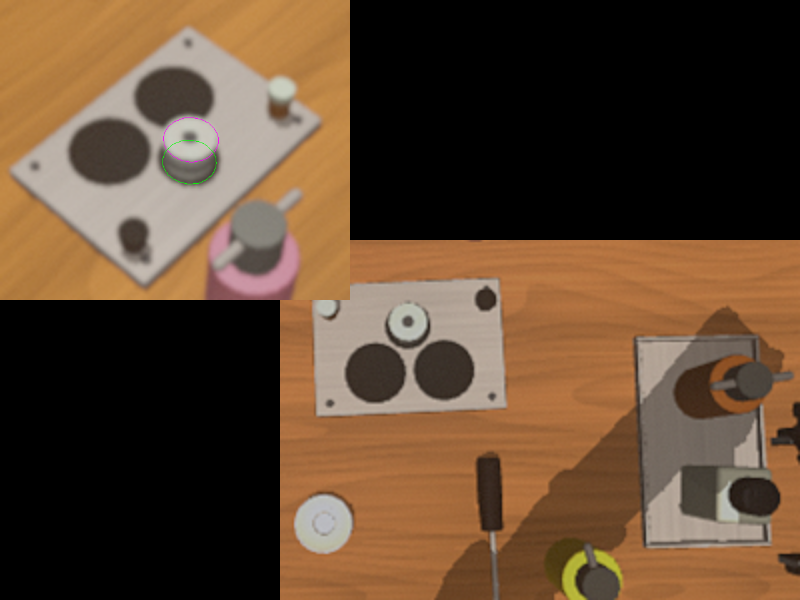

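Both bottles stand upright in the tray, the filter sits where modelled (its overlay fits), and the bottle pads are empty. I'll go to the filter now.

```bash
python3 -m pendant '[[30,18,0,0,0,0,-1],[70,42,2,0,0,0,-1],[110,66,4,0,0,0,-1],[150,90,6,0,0,0,-1],[190,113,8,0,0,0,-1],[230,137,20,0,0,0,-1],[265,158,40,0,0,0,-1],[290,173,60,0,0,0,-1],[302,180,80,0,0,0,-1],[302,180,80,0,0,0,-1],[302,180,80,0,0,0,-1],[302,180,80,0,0,0,-1],[302,180,80,0,0,0,-1]]' 40; python3 -c "
from h import *
go(642.5,13.5,189,0)"
```

```text
time: 18.75
position: [642.6, 11.2, 278.6]
ee_rot: [[0.003, 1.0, 0.003], [1.0, -0.003, -0.001], [-0.001, 0.003, -1.0]]
wrist_force: [0.4, 0.4, 0.6]
opening: 85.5
grip_force: 0.0
t 18.75 pos [642.6  11.2 278.6] yaw -0.2 tilt 0.16 -> shift [ 2.3 -0.4 89.6] wz -0.2 open 85.5 grip 0.0 F [0.4 0.4 0.6]
```

```bash
python3 -m pendant '[[1,0,30,0,0,0,-1],[1,0,60,0,0,0,-1],[1,0,80,0,0,0,-1],[1,0,89,0,0,0,-1],[1,0,89,0,0,0,-1],[1,0,89,0,0,0,-1],[1,0,89,0,0,0,0],[1,0,89,0,0,0,0.3],[1,0,89,0,0,0,0.5],[1,0,89,0,0,0,0.8],[1,0,89,0,0,0,1],[1,0,89,0,0,0,1],[1,0,89,0,0,0,1],[1,0,89,0,0,0,1]]' 50; python3 -c "
from h import *
go(514.5,306.5,280,0)"
```

```text
time: 20.15
position: [643.1, 14.4, 188.7]
ee_rot: [[0.0, 1.0, 0.002], [1.0, -0.0, 0.0], [0.0, 0.002, -1.0]]
wrist_force: [-0.5, -0.2, 6.6]
opening: 38.2
grip_force: 50.9
t 20.15 pos [643.1  14.4 188.7] yaw -0.0 tilt 0.11 -> shift [ 292.1 -128.5  -91.5] wz -0.0 open 38.2 grip 50.9 F [-0.5 -0.2  6.6]
```

```bash
python3 -m pendant '[[0,0,-5,0,0,0,1],[0,0,-25,0,0,0,1],[0,0,-50,0,0,0,1],[0,0,-75,0,0,0,1],[10,-4,-95,0,0,0,1],[35,-15,-105,0,0,0,1],[70,-31,-105,0,0,0,1],[105,-46,-105,0,0,0,1],[140,-62,-105,0,0,0,1],[175,-77,-105,0,0,0,1],[210,-92,-105,0,0,0,1],[245,-108,-105,0,0,0,1],[270,-119,-105,0,0,0,1],[285,-125,-105,0,0,0,1],[292,-128,-105,0,0,0,1],[292,-128,-105,0,0,0,1],[292,-128,-105,0,0,0,1],[292,-128,-105,0,0,0,1]]' 50; python3 -c "
from h import *
go(514.5,307,236,0)"
```

```text
time: 21.95
position: [515.8, 304.1, 292.8]
ee_rot: [[0.004, 1.0, 0.001], [1.0, -0.004, -0.001], [-0.001, 0.001, -1.0]]
wrist_force: [-0.4, 0.2, -0.2]
opening: 38.9
grip_force: 50.4
t 21.95 pos [515.8 304.1 292.8] yaw -0.2 tilt 0.09 -> shift [ 2.9 -1.4 56.8] wz -0.2 open 38.9 grip 50.4 F [-0.4  0.2 -0.2]
```

```bash
python3 -m pendant '[[0,-1,25,0,0,0,1],[0,-1,45,0,0,0,1],[0,-1,52,0,0,0,1],[0,-1,56,0,0,0,1],[0,-1,56,0,0,0,1],[0,-1,56,0,0,0,1],[0,-1,56,0,0,0,1]]' 50; python3 -c "
from h import *
go(514.5,307,234.5,0)"
```

```text
time: 22.65
position: [514.2, 306.6, 237.8]
ee_rot: [[0.0, 1.0, 0.002], [1.0, -0.0, 0.001], [0.001, 0.002, -1.0]]
wrist_force: [0.2, 0.6, -0.5]
opening: 38.7
grip_force: 50.4
t 22.65 pos [514.2 306.6 237.8] yaw -0.0 tilt 0.12 -> shift [0.4 0.3 3.3] wz -0.0 open 38.7 grip 50.4 F [ 0.2  0.6 -0.5]
```

Position is good. I'll lower the last 3 mm, release and retreat.

```bash
python3 -m pendant '[[0,0,1.5,0,0,0,1],[0,0,3,0,0,0,1],[0,0,3,0,0,0,1],[0,0,3,0,0,0,1],[0,0,3,0,0,0,0.4],[0,0,3,0,0,0,0],[0,0,3,0,0,0,-0.5],[0,0,3,0,0,0,-1],[0,0,3,0,0,0,-1],[0,0,3,0,0,0,-1],[0,0,-10,0,0,0,-1],[0,0,-40,0,0,0,-1],[0,0,-80,0,0,0,-1],[0,0,-115,0,0,0,-1],[0,0,-125,0,0,0,-1],[0,0,-125,0,0,0,-1]]' 50; python3 - <<'E'
from h import *
import pickle
go(463,-289,357,0)
a=save('scene','s8.png');b=save('top','t8.png'); pickle.dump((a,b),open('frames.pkl','wb'))
for n,F in(('scene',a),('top',b)): print(n,[(round(d['score'],2),onplane(F,np.array(d['location'])*[560,420],56).round(1).tolist()) for d in env.spot_point('filter',n)][:3])
from ov import *
draw(a,290,85,410,175,6,'p.png',[(circ(514.5,306.5,84,20),(255,0,255)),(circ(514.5,306.5,56,45),(0,255,0))])
E
```

```text
time: 24.25
position: [514.4, 306.4, 364.7]
ee_rot: [[0.0, 1.0, 0.005], [1.0, -0.0, 0.003], [0.003, 0.005, -1.0]]
wrist_force: [-0.2, -0.0, -0.6]
opening: 85.6
grip_force: 0.0
t 24.25 pos [514.4 306.4 364.7] yaw -0.0 tilt 0.32 -> shift [-595.5  -51.2    5.6] wz -0.0 open 85.6 grip 0.0 F [-0.2 -0.  -0.6]
scene [(0.77, [511.7, 312.1])]
top [(0.73, [516.1, 306.6])]
```

View pics/p.png

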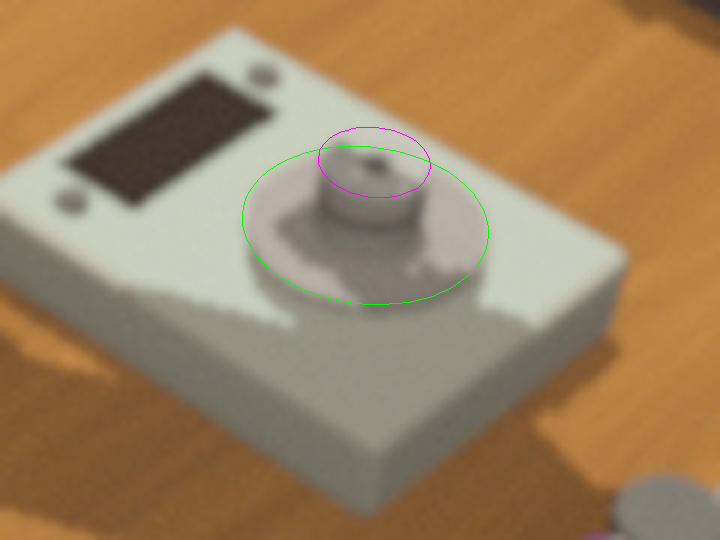

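The filter holder lies flat in the middle of the pan, within about 3 mm. Now I'll bring the jar back.

```bash
python3 -m pendant '[[-30,-3,0,0,0,0,-1],[-70,-6,0,0,0,0,-1],[-115,-10,0,0,0,0,-1],[-160,-14,0,0,0,0,-1],[-205,-18,0,0,0,0,-1],[-250,-22,0,0,0,0,-1],[-295,-25,0,0,0,0,-1],[-340,-29,0,0,0,0,-1],[-385,-33,0,0,0,0,-1],[-430,-37,0,0,0,0,-1],[-475,-41,0,0,0,0,-1],[-520,-45,0,0,0,0,-1],[-555,-48,0,0,0,0,-1],[-580,-50,0,0,0,0,-1],[-595,-51,0,0,0,0,-1],[-595,-51,0,0,0,0,-1],[-595,-51,0,0,0,0,-1],[-595,-51,0,0,0,0,-1]]' 50; python3 -c "
from h import *
go(462.6,-288.7,290,0)"
```

```text
time: 26.25
position: [463.0, -286.8, 360.9]
ee_rot: [[-0.002, 1.0, -0.001], [1.0, 0.002, 0.002], [0.002, -0.001, -1.0]]
wrist_force: [-0.3, 0.3, -0.1]
opening: 85.4
grip_force: 0.0
t 26.25 pos [ 463.  -286.8  360.9] yaw 0.1 tilt 0.13 -> shift [-2.  -0.3 70.9] wz 0.1 open 85.4 grip 0.0 F [-0.3  0.3 -0.1]
```

```bash
python3 -m pendant '[[0,0,25,0,0,0,-1],[0,0,50,0,0,0,-1],[0,0,70,0,0,0,-1],[0,0,70,0,0,0,-1],[0,0,70,0,0,0,0],[0,0,70,0,0,0,0.3],[0,0,70,0,0,0,0.6],[0,0,70,0,0,0,1],[0,0,70,0,0,0,1],[0,0,70,0,0,0,1],[0,0,70,0,0,0,1],[0,0,70,0,0,0,1]]' 80; python3 -c "
from h import *
go(590.9,53.4,380,0)"
```

```text
time: 27.45
position: [462.6, -289.0, 293.1]
ee_rot: [[0.0, 1.0, 0.002], [1.0, -0.0, -0.001], [-0.001, 0.002, -1.0]]
wrist_force: [-1.9, 0.3, 6.2]
opening: 31.8
grip_force: 78.8
t 27.45 pos [ 462.6 -289.   293.1] yaw -0.0 tilt 0.11 -> shift [342.4 128.3 -86.8] wz -0.0 open 31.8 grip 78.8 F [-1.9  0.3  6.2]
```

```bash
python3 -m pendant '[[0,0,-5,0,0,0,1],[0,0,-20,0,0,0,1],[0,0,-40,0,0,0,1],[0,0,-60,0,0,0,1],[0,0,-80,0,0,0,1],[13,5,-87,0,0,0,1],[40,15,-87,0,0,0,1],[70,26,-87,0,0,0,1],[105,39,-87,0,0,0,1],[140,52,-87,0,0,0,1],[175,65,-87,0,0,0,1],[210,78,-87,0,0,0,1],[245,91,-87,0,0,0,1],[280,104,-87,0,0,0,1],[310,116,-87,0,0,0,1],[330,123,-87,0,0,0,1],[340,127,-87,0,0,0,1],[342,128,-87,0,0,0,1],[342,128,-87,0,0,0,1],[342,128,-87,0,0,0,1]]' 80; python3 -m pendant '[[0,0,25,0,0,0,1],[0,0,50,0,0,0,1],[0,0,66,0,0,0,1],[0,0,74,0,0,0,1],[0,0,76,0,0,0,1],[0,0,77,0,0,0,1],[0,0,77,0,0,0,1],[0,0,77,0,0,0,1],[0,0,77,0,0,0,1]]' 80;  python3 - <<'E'
from h import *
go(590.9,53.4,299.1,0)
f=save('scene','s9.png'); cv2.imwrite('pics/s9c.png',cv2.resize(f['color'][90:300,200:400,::-1],None,fx=2.7,fy=2.7))
E
```

```text
time: 29.45
position: [590.2, 51.2, 378.9]
ee_rot: [[0.004, 1.0, -0.0], [1.0, -0.004, -0.001], [-0.001, -0.0, -1.0]]
wrist_force: [0.1, 0.6, -2.0]
opening: 32.0
grip_force: 79.5
time: 30.35
position: [590.8, 53.4, 302.4]
ee_rot: [[0.0, 1.0, 0.001], [1.0, -0.0, 0.0], [0.0, 0.001, -1.0]]
wrist_force: [0.1, 1.2, -2.4]
opening: 31.7
grip_force: 79.6
t 30.35 pos [590.8  53.4 302.4] yaw -0.0 tilt 0.08 -> shift [-0.   0.1  3.3] wz -0.0 open 31.7 grip 79.6 F [ 0.1  1.2 -2.4]
```

View pics/s9c.png

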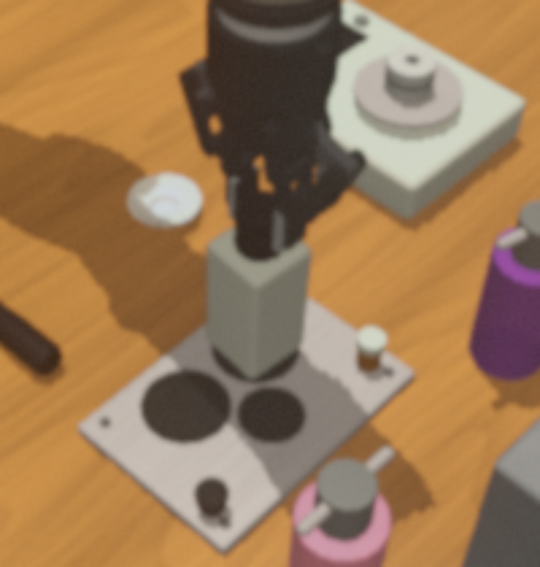

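The jar hangs just above its own left front pad. I'll lower 4 mm, release and lift.

```bash
python3 -m pendant '[[0,0,2,0,0,0,1],[0,0,4,0,0,0,1],[0,0,4,0,0,0,1],[0,0,4,0,0,0,1],[0,0,4,0,0,0,0.4],[0,0,4,0,0,0,0],[0,0,4,0,0,0,-0.5],[0,0,4,0,0,0,-1],[0,0,4,0,0,0,-1],[0,0,4,0,0,0,-1],[0,0,-10,0,0,0,-1],[0,0,-40,0,0,0,-1],[0,0,-65,0,0,0,-1],[0,0,-65,0,0,0,-1],[0,0,-65,0,0,0,-1]]' 80; python3 - <<'E'
from h import *
go(564.3,-291.4,360,7)
a=save('scene','s10.png');b=save('top','t10.png')
for n,F in(('scene',a),('top',b)): print(n,[(round(d['score'],2),onplane(F,np.array(d['location'])*[560,420],10).round(1).tolist()) for d in env.spot_point('jar',n)][:3])
E
```

```text
time: 31.9
position: [590.8, 53.3, 368.0]
ee_rot: [[0.0, 1.0, 0.002], [1.0, -0.0, 0.0], [0.0, 0.002, -1.0]]
wrist_force: [-0.5, -0.3, -0.7]
opening: 85.5
grip_force: 0.0
t 31.9 pos [590.8  53.3 368. ] yaw -0.0 tilt 0.13 -> shift [-344.7  -26.4    7.8] wz -7.0 open 85.5 grip 0.0 F [-0.5 -0.3 -0.7]
scene [(0.74, [592.0, 54.6])]
top [(0.67, [592.7, 46.4])]
```

```bash
python3 -m pendant '[[-30,-2,0,0,0,-1,-1],[-75,-6,2,0,0,-3,-1],[-120,-9,4,0,0,-5,-1],[-165,-13,6,0,0,-7,-1],[-210,-16,8,0,0,-7,-1],[-255,-20,8,0,0,-7,-1],[-300,-23,8,0,0,-7,-1],[-330,-25,8,0,0,-7,-1],[-345,-26,8,0,0,-7,-1],[-345,-26,8,0,0,-7,-1],[-345,-26,8,0,0,-7,-1],[-345,-26,8,0,0,-7,-1],[-345,-26,8,0,0,-7,-1]]' 80; python3 -c "
from h import *
go(564.3,-291.4,290,7)"
```

```text
time: 33.4
position: [565.6, -289.1, 358.6]
ee_rot: [[-0.126, 0.992, 0.0], [0.992, 0.126, 0.002], [0.002, 0.001, -1.0]]
wrist_force: [0.6, -0.5, -0.4]
opening: 85.2
grip_force: 0.0
t 33.4 pos [ 565.6 -289.1  358.6] yaw 7.2 tilt 0.09 -> shift [-2.2 -1.6 68.6] wz 0.2 open 85.2 grip 0.0 F [ 0.6 -0.5 -0.4]
```

```bash
python3 -m pendant '[[0,0,25,0,0,0,-1],[0,0,50,0,0,0,-1],[0,0,68,0,0,0,-1],[0,0,68,0,0,0,-1],[0,0,68,0,0,0,0],[0,0,68,0,0,0,0.3],[0,0,68,0,0,0,0.6],[0,0,68,0,0,0,1],[0,0,68,0,0,0,1],[0,0,68,0,0,0,1],[0,0,68,0,0,0,1],[0,0,68,0,0,0,1]]' 80; python3 -c "
from h import *
go(591.7,-22,380,7)"
```

```text
time: 34.6
position: [564.6, -292.2, 292.3]
ee_rot: [[-0.121, 0.993, 0.002], [0.993, 0.121, -0.001], [-0.002, 0.002, -1.0]]
wrist_force: [-1.0, -0.1, 5.6]
opening: 31.9
grip_force: 79.1
t 34.6 pos [ 564.6 -292.2  292.3] yaw 7.0 tilt 0.13 -> shift [264.8  59.9 -88. ] wz -0.0 open 31.9 grip 79.1 F [-1.  -0.1  5.6]
```

```bash
python3 -m pendant '[[0,0,-5,0,0,0,1],[0,0,-20,0,0,0,1],[0,0,-40,0,0,0,1],[0,0,-60,0,0,0,1],[0,0,-80,0,0,0,1],[15,3,-88,0,0,0,1],[40,9,-88,0,0,0,1],[70,16,-88,0,0,0,1],[100,23,-88,0,0,0,1],[130,29,-88,0,0,0,1],[160,36,-88,0,0,0,1],[190,43,-88,0,0,0,1],[220,50,-88,0,0,0,1],[245,56,-88,0,0,0,1],[260,59,-88,0,0,0,1],[265,60,-88,0,0,0,1],[265,60,-88,0,0,0,1],[265,60,-88,0,0,0,1],[265,60,-88,0,0,0,1]]' 80; python3 -m pendant '[[0,0,25,0,0,0,1],[0,0,50,0,0,0,1],[0,0,68,0,0,0,1],[0,0,75,0,0,0,1],[0,0,77,0,0,0,1],[0,0,78,0,0,0,1],[0,0,78,0,0,0,1],[0,0,78,0,0,0,1],[0,0,78,0,0,0,1]]' 80;  python3 - <<'E'
from h import *
go(591.7,-22,298.3,7)
f=save('scene','s11.png'); cv2.imwrite('pics/s11c.png',cv2.resize(f['color'][90:300,200:400,::-1],None,fx=2.7,fy=2.7))
E
```

```text
time: 36.5
position: [591.5, -23.5, 378.9]
ee_rot: [[-0.118, 0.993, 0.0], [0.993, 0.118, -0.001], [-0.001, 0.0, -1.0]]
wrist_force: [0.5, 0.6, -2.6]
opening: 31.8
grip_force: 79.5
time: 37.4
position: [592.1, -21.2, 301.4]
ee_rot: [[-0.122, 0.993, 0.001], [0.993, 0.122, 0.0], [-0.0, 0.001, -1.0]]
wrist_force: [0.4, 0.3, -2.1]
opening: 32.0
grip_force: 79.7
t 37.4 pos [592.1 -21.2 301.4] yaw 7.0 tilt 0.08 -> shift [-0.7 -0.5  3.1] wz -0.0 open 32.0 grip 79.7 F [ 0.4  0.3 -2.1]
```

View pics/s11c.png

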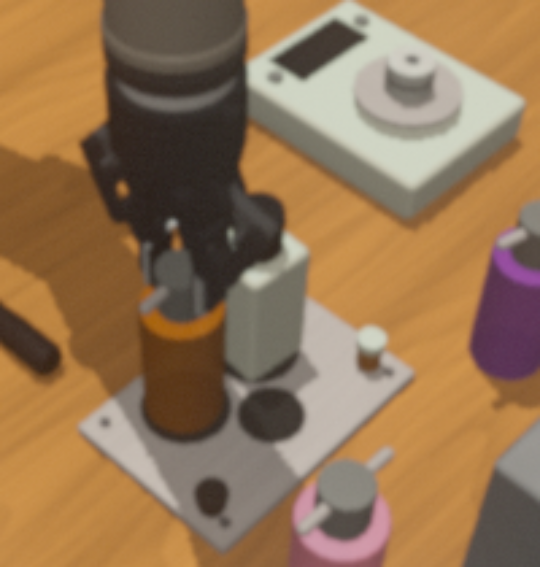

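The washer is over its own right front pad and the jar stands on its own. I'll set the washer down, release and lift well clear.

```bash
python3 -m pendant '[[0,0,2,0,0,0,1],[0,0,4,0,0,0,1],[0,0,4,0,0,0,1],[0,0,4,0,0,0,1],[0,0,4,0,0,0,0.4],[0,0,4,0,0,0,0],[0,0,4,0,0,0,-0.5],[0,0,4,0,0,0,-1],[0,0,4,0,0,0,-1],[0,0,4,0,0,0,-1],[0,0,-10,0,0,0,-1],[0,0,-40,0,0,0,-1],[0,0,-80,0,0,0,-1],[-40,-20,-100,0,0,0,-1],[-80,-60,-110,0,0,0,-1],[-100,-80,-110,0,0,0,-1],[-100,-80,-110,0,0,0,-1],[-100,-80,-110,0,0,0,-1]]' 80; python3 - <<'E'
from h import *
import pickle
a=save('scene','s12.png');b=save('top','t12.png'); pickle.dump((a,b),open('frames.pkl','wb'))
for q,z in dict(washer=10,jar=10,filter=56,vial=10,stopper=10,dish=0,driver=0).items():
  for n,F in(('scene',a),('top',b)): print(q,n,[(round(d['score'],2),onplane(F,np.array(d['location'])*[560,420],z).round(1).tolist()) for d in env.spot_point(q,n)][:2 if q!='washer' else 4])
s=cv2.resize(a['color'][90:300,200:400,::-1],None,fx=2,fy=2);t=cv2.resize(b['color'][145:315,70:330,::-1],None,fx=1.5,fy=1.5)
I=np.zeros((420,800,3),'uint8');I[:,:400]=s;I[:255,400:790]=t;cv2.imwrite('pics/m3.png',I)
E
```

```text
time: 39.25
position: [524.1, -131.2, 412.1]
ee_rot: [[-0.119, 0.993, 0.002], [0.993, 0.119, 0.001], [0.001, 0.003, -1.0]]
wrist_force: [-0.0, 0.9, -0.0]
opening: 85.5
grip_force: 0.0
washer scene [(0.96, [598.7, -20.9]), (0.86, [722.9, 180.5]), (0.74, [401.1, -152.3]), (0.52, [485.6, 357.4])]
washer top [(0.73, [591.5, -23.6]), (0.69, [757.2, -57.2]), (0.68, [389.8, -141.5]), (0.61, [707.7, 173.9])]
jar scene [(0.82, [586.6, 49.4])]
jar top [(0.78, [595.7, 49.7])]
filter scene [(0.85, [508.1, 314.8])]
filter top [(0.74, [510.9, 311.0])]
vial scene [(0.6, [659.4, 100.9])]
vial top [(0.63, [658.3, 98.3])]
stopper scene [(0.48, [667.2, -67.7])]
stopper top [(0.6, [662.5, -66.7])]
dish scene [(0.65, [428.6, 110.5])]
dish top [(0.8, [440.1, 103.8])]
driver scene [(0.84, [425.1, -67.7])]
driver top [(0.87, [415.3, -67.7])]
```

View pics/m3.png

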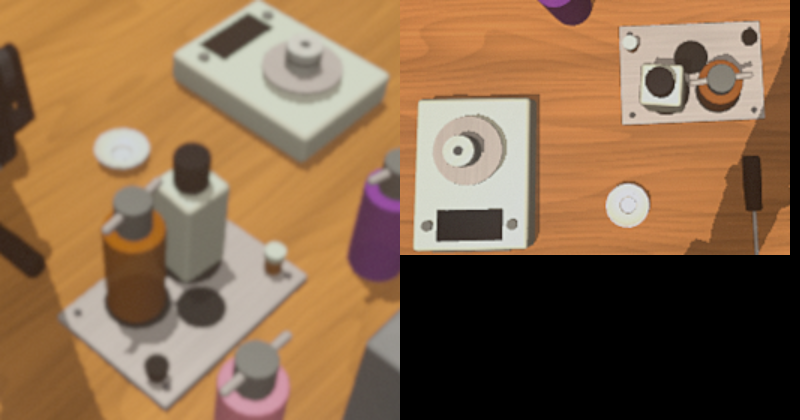

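Both bottles stand upright on their own pads, the filter is flat on the pan centre (its offset in the top view is height parallax), and the bystanders have not moved. The gripper is clear, so I'm handing in.

```bash
python3 -c "
from h import *
print(np.abs(env.observe()['dq']).max().round(3), env.finish_job())"
```

```text
the job is handed in; nothing more can be done
0.003 None
```

I handed the job in at about 39 s of the 106 s limit: the filter holder is on the middle of the balance pan, both bottles are back upright on their own pads, everything is released, and the bystanders look unmoved in the last pictures; the hand-in gave no verdict.

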